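# Put the painted lids on their jars

## Task

The four painted jars are ready for display: put each lid, knob up, on the jar of its own colour so that it sits level with its plug in the mouth. Set the lids down gently rather than dropping them, leave the jars standing where they are, and do not disturb the brush cup and the dark vase.

Things in the scene. Friction and masses are not known exactly. Their poses are not given: they have to be found in the camera images.
- lid_yellow: Loose yellow pottery lid with cream dots, 110 g (may vary), round about its z axis. From below: plug radius 22 mm and 8 mm high, flange radius 37 mm and 6 mm thick (its top 14 mm up), then a plain cylindrical knob 22 mm in diameter and 28 mm tall (its top 42 mm up). Origin: centre of the plug's underside; z up through the knob. At the start it stands on its plug on the table, knob up, at any yaw.
- jar_yellow: Loose yellow pottery jar with cream dots, open and empty, 500 g (may vary), round, 62 mm high. Origin: centre of its underside, on the table; z up. Level rim at 62 mm with outer radius 34 mm; round mouth of radius 29 mm, wall 5 mm; belly radius 44 mm at 28 mm; inside it is deeper than any lid's plug. A seated lid's flange lies on the rim, so the lid's origin is then 54 mm above the jar's origin.
- lid_green: Loose green pottery lid with cream dots, 110 g (may vary), round about its z axis. From below: plug radius 22 mm and 8 mm high, flange radius 37 mm and 6 mm thick (its top 14 mm up), then a plain cylindrical knob 22 mm in diameter and 28 mm tall (its top 42 mm up). Origin: centre of the plug's underside; z up through the knob. At the start it stands on its plug on the table, knob up, at any yaw.
- jar_green: Loose green pottery jar with cream dots, open and empty, 500 g (may vary), round, 70 mm high. Origin: centre of its underside, on the table; z up. Level rim at 70 mm with outer radius 34 mm; round mouth of radius 29 mm, wall 5 mm; belly radius 44 mm at 32 mm; inside it is deeper than any lid's plug. A seated lid's flange lies on the rim, so the lid's origin is then 62 mm above the jar's origin.
- lid_purple: Loose purple pottery lid with cream dots, 110 g (may vary), round about its z axis. From below: plug radius 22 mm and 8 mm high, flange radius 37 mm and 6 mm thick (its top 14 mm up), then a plain cylindrical knob 22 mm in diameter and 28 mm tall (its top 42 mm up). Origin: centre of the plug's underside; z up through the knob. At the start it stands on its plug on the table, knob up, at any yaw.
- jar_purple: Loose purple pottery jar with cream dots, open and empty, 500 g (may vary), round, 78 mm high. Origin: centre of its underside, on the table; z up. Level rim at 78 mm with outer radius 34 mm; round mouth of radius 29 mm, wall 5 mm; belly radius 44 mm at 35 mm; inside it is deeper than any lid's plug. A seated lid's flange lies on the rim, so the lid's origin is then 70 mm above the jar's origin.
- lid_red: Loose red pottery lid with cream dots, 110 g (may vary), round about its z axis. From below: plug radius 22 mm and 8 mm high, flange radius 37 mm and 6 mm thick (its top 14 mm up), then a plain cylindrical knob 22 mm in diameter and 28 mm tall (its top 42 mm up). Origin: centre of the plug's underside; z up through the knob. At the start it stands on its plug on the table, knob up, at any yaw.
- jar_red: Loose red pottery jar with cream dots, open and empty, 500 g (may vary), round, 86 mm high. Origin: centre of its underside, on the table; z up. Level rim at 86 mm with outer radius 34 mm; round mouth of radius 29 mm, wall 5 mm; belly radius 44 mm at 39 mm; inside it is deeper than any lid's plug. A seated lid's flange lies on the rim, so the lid's origin is then 78 mm above the jar's origin.
- brush_cup: Bystander: blue ceramic cup, radius 36 mm, 85 mm high, with three paint brushes standing in it to 155 mm. Origin: centre of its underside. Not to be moved.
- vase: Bystander: dark brown vase, largest radius 42 mm, 120 mm high, with yellow dots. Origin: centre of its underside. Not to be moved.
Mind the look-alikes: they are no part of the job. What is shaped like the lid_yellow but grey is not meant. What is shaped like the lid_red but pink is not meant.

How it is judged:
By the outcome, as a careful person would: the job done as asked, in the order asked, and still so for the second after the job is handed in, with the robot touching nothing.
It also fails if it takes over 104 s, if anything falls off the work surface, if the arm or the gripper's body presses on something with over 40 N, if the wrist force passes 120 N, or if a joint passes its speed limit or range.

## Robot

A 6-joint arm with a two-finger parallel gripper is mounted at the origin on the work surface. World frame = base frame: x ahead of the robot, y to its left, z up, the work surface at z = 0. Lengths are in m, angles in degrees, forces in N, time in s.
With the tool pointing down it reaches from about 0.35 to 0.8 m from the base axis. Payload 7.3 kg.
Tool frame: the origin (TCP) lies on the front face of the gripper's body, between the roots of the fingers; the fingertips stand 73 mm ahead of it and the grasp point (between the pads) lies 54 mm ahead of it; y points along the fingers, x is the direction in which the jaws open and shut, and the axes are right-handed (so a half turn about y gives the same grasp; the last joint's range is limited). The gripper opens to 85 mm and grips with 20 to 120 N. Pads are 22 mm wide; open, the fingers measure 114 mm over their backs; the gripper's body (76 mm by 85 mm) begins 54 mm behind the grasp point. The pads swing forward as they close: fully open they stand 13 mm farther back than shut.
Start: joints at [-73.854, 19.595, 87.324, -0, 73.075, -8.365], TCP at [0.218, -0.478, 0.304] pointing down, gripper open.
Joint ranges: [-145.02, 145.02], [-44.19, 115.74], [2.07, 154.8], [-57.11, 237.11], [16.16, 152.29], [-177.93, 177.93]. Speed limits (degrees/s): [147.25, 147.25, 180, 180, 180, 180].

## Interface

Orientations are given as a 3x3 rotation matrix whose columns are the frame's x, y, z axes.
In Python, from station import * gives the robot as it stands.
- The arm moves only by the tool move_arm, never from a script. Its argument "steps" is a list that holds one entry, the list of rows, each a list of 6 numbers: the shift along the tool's x, y, z in m, then the turn, a rotation vector about the tool's x, y, z in rad. A call has 1 to 12 rows; each row is the pose to reach, as a shift and turn from the pose measured when the call began, along the tool's axes at that moment; what a row does not reach only later rows make up. A row lasts 1/12 s, in which the tool goes at most 41.7 mm and 7.16 degrees, less where a joint would pass 70% of its speed; a pose out of reach is approached as far as the arm can. A call with a gripper value outside its range is refused whole. "hand" is the closure, from 0 (fully open) to 1 (shut), set as the call begins (left out, the last holds). The fingers move at their own pace and stop on an object; the grip force is fixed at half the most. Time passes only in rows, so rows that repeat a pose let the fingers close. It gives the time, the measured TCP pose, the force and the opening at its end, in the units of the state.
- sense(): the state, without advancing time (a new reading comes with each control period).
- capture(name): name is "scene" or "top" or "wrist"; returns (picture, depth): 400x640x3 uint8, blue, green, red; 400x640 float32, m along the optical axis (not along the pixel's ray), 0 where there is no reading.
- calibration(name): a dict with "mtx" (3x3 intrinsics, pixels), "T" (4x4, takes a point from camera to world coordinates); the wrist camera has in their place "mount" (4x4, takes a point from camera to tool coordinates, whose origin is the TCP and whose axes are the tool frame's). Camera axes: x right, y up, looking along -z (the intrinsics and any distortion apply to the point x, -y, -z); pixel columns grow to the right and rows downward; lengths in m; the calibration is good to about 2 mm. The wrist camera is an equidistant fisheye: a pixel r from the principal point sees the ray r / f radians off the axis. A picture is of the moment at which its call begins: read the wrist's pose just before it. calibration takes no time and is no camera call.
- sign_off(): hands the job in, once; it reports no verdict.
The state is a dict: "t": time; "joint_pos": joint angles; "joint_vel": joint speeds; "joint_torque": joint torques, N m; "eef_pos": TCP position; "tool_rot": TCP orientation; "wrist_force": force on the tool from outside, world axes, zero at the start; "moment": the same for the moment, N m; "opening": finger opening in m.
Only numpy, scipy, OpenCV 4.12 (cv2) and the standard library are available. Lean on these libraries where they do the work, as an engineer would, in place of code of your own. Each camera call takes 0.05 s, during which the arm holds its last target. There are 200 camera calls.

## Working session

There is one attempt and no reset: what is moved stays moved. The work goes in short steps, Python scripts to look and compute and a tool call to move; the robot and the scene stay as the last step left them, time stands still between calls to the robot, and variables do not carry over. Pictures are saved under pics/ and viewed, about 12 in all and at most 16, crops included, and the job is handed in when it is done.

Besides the shell and the picture viewer there is one more tool, called after "Request:" as name(argument=value, ...) on one line, values as JSON. move_arm: Moves the arm, as the interface text tells. Its arguments: {"type":"object","properties":{"steps":{"type":"array"},"hand":{"type":"number"}},"required":["steps"]}

```bash
mkdir -p pics; python3 - <<'E'
from station import *
import cv2,numpy as np
for n in ("scene","top"):
    p,d=capture(n); cv2.imwrite(f"pics/{n}0.png",p); np.savez(f"{n}0.npz",p=p,d=d)
    c=calibration(n); print(n,c)
print(calibration("wrist")); s=sense(); print(s["t"],s["eef_pos"],s["tool_rot"],s["opening"])
E
```

```text
scene {'mtx': array([[515.36033727,   0.        , 316.53122079],
       [  0.        , 515.36033727, 206.54966923],
       [  0.        ,   0.        ,   1.        ]]), 'T': array([[ 0.22433806, -0.79999125,  0.55649478,  1.276276  ],
       [ 0.97440238,  0.19268272, -0.11581608, -0.17472719],
       [-0.01457507,  0.56823179,  0.82273945,  1.10528008],
       [ 0.        ,  0.        ,  0.        ,  1.        ]])}
top {'mtx': array([[513.05369487,   0.        , 323.6493604 ],
       [  0.        , 513.05369487, 198.49480652],
       [  0.        ,   0.        ,   1.        ]]), 'T': array([[ 0.02399365,  0.98778464, -0.15396693,  0.34573805],
       [-0.99959345,  0.02607738,  0.01152809, -0.00616431],
       [ 0.01540232,  0.15362773,  0.98800875,  1.56134209],
       [ 0.        ,  0.        ,  0.        ,  1.        ]])}
{'mtx': array([[309.70691629,   0.        , 319.1762395 ],
       [  0.        , 309.70691629, 201.52682024],
       [  0.        ,   0.        ,   1.        ]]), 'mount': array([[ 9.99999635e-01,  9.40753432e-05, -8.49075963e-04,
        -7.75821511e-04],
       [-8.36008953e-04,  3.12186217e-01, -9.50020561e-01,
        -6.92122193e-02],
       [ 1.75696303e-04,  9.50020924e-01,  3.12186182e-01,
         8.02593913e-02],
       [ 0.00000000e+00,  0.00000000e+00,  0.00000000e+00,
         1.00000000e+00]])}
0.1 [ 0.21776126 -0.47741112  0.30328904] [[ 4.14858555e-01 -3.63025404e-04  9.09885843e-01]
 [-9.09884842e-01  1.37065555e-03  4.14858646e-01]
 [-1.39774431e-03 -9.99998995e-01  2.38316869e-04]] 0.08533959134836326
```

View pictures.

View pics/top0.png

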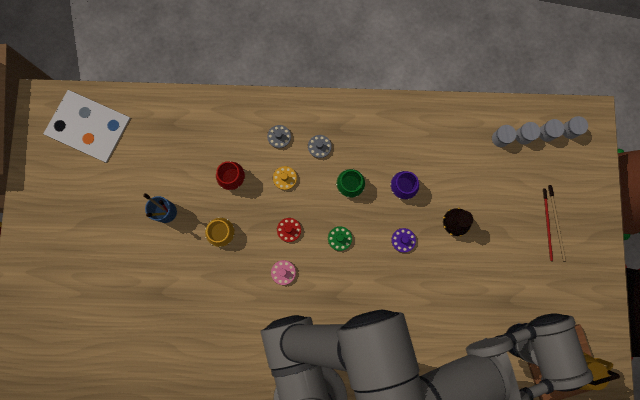

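View pics/scene0.png

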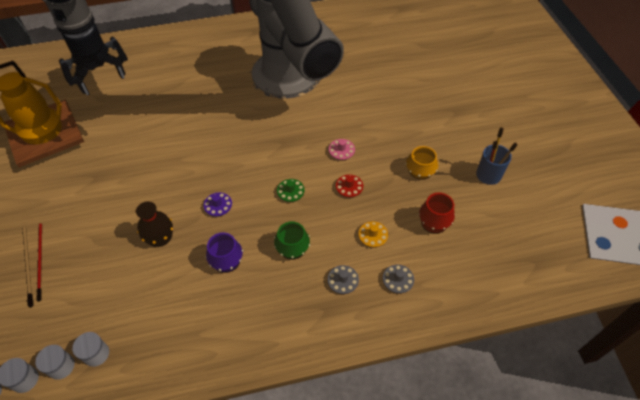

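```bash
cat > h.py <<'E'
import cv2,numpy as np
from station import *
def cloud(d,c):
    v,u=np.mgrid[:400,:640]; K=c["mtx"]
    P=np.stack([(u-K[0,2])/K[0,0]*d,-(v-K[1,2])/K[1,1]*d,-d],-1)
    return P@c["T"][:3,:3].T+c["T"][:3,3]
HUE={"yellow":(14,32),"green":(45,85),"purple":(118,145),"red":(-6,6)}
RIM=dict(yellow=.062,green=.070,purple=.078,red=.086)
def cmask(p,col):
    h=cv2.cvtColor(p,cv2.COLOR_BGR2HSV).astype(int); a,b=HUE[col]
    H=np.where(h[...,0]>150,h[...,0]-180,h[...,0])
    return ((H>=a)&(H<=b)&(h[...,1]>(190 if col=="yellow" else 150))&(h[...,2]>50)).astype(np.uint8)
def plane(c,uv,z):
    K=c["mtx"];uv=np.asarray(uv,float)
    r=np.stack([(uv[...,0]-K[0,2])/K[0,0],-(uv[...,1]-K[1,2])/K[1,1],-np.ones(uv.shape[:-1])],-1)@c["T"][:3,:3].T
    o=c["T"][:3,3]; return o+r*((z-o[2])/r[...,2])[...,None]
E
python3 - <<'E'
from h import *
for n in ("top","scene"):
    z=np.load(n+"0.npz");p,d=z["p"],z["d"];c=calibration(n);W=cloud(d,c)
    for col in HUE:
        m=cv2.morphologyEx(cmask(p,col),cv2.MORPH_CLOSE,np.ones((3,3)))
        k,L,S,C=cv2.connectedComponentsWithStats(m)
        for i in range(1,k):
            if S[i,4]<60: continue
            pts=W[(L==i)&(d>0)]
            if not(.25<np.median(pts[:,0])<.8 and abs(np.median(pts[:,1]))<.45): continue
            zm=np.percentile(pts[:,2],97)
            uv=np.argwhere(L==i)[:,::-1]
            if zm<.05:
                hull=uv; e=cv2.minEnclosingCircle(plane(c,uv,.014)[:,:2].astype(np.float32)); k2="lid"
            else:
                q=pts[(pts[:,2]>RIM[col]-.007)]; e=cv2.minEnclosingCircle(q[:,:2].astype(np.float32)); k2="jar"
            print(n,col,k2,C[i].round(),S[i,4],"zmax%.3f"%zm,np.round(e[0],4),round(e[1],4))
    K=c["mtx"]
    for nm,(u,v) in dict(top=dict(g1=(280,137),g2=(319,147),pink=(284,272),vase=(458,222),cup=(160,209)),scene=dict(g1=(342,279),g2=(398,278),pink=(341,149),vase=(150,215),cup=(495,160)))[n].items(): print(n,nm,plane(c,(u,v),dict(vase=.11,cup=.08).get(nm,.02)).round(3))
E
```

```text
top yellow lid [284. 178.] 369 zmax0.044 [0.6488 0.0974] 0.0365
top yellow jar [219. 232.] 631 zmax0.065 [0.4757 0.2839] 0.0355
top green jar [349. 182.] 404 zmax0.073 [ 0.6344 -0.1032] 0.0339
top green lid [340. 238.] 356 zmax0.044 [ 0.467  -0.0756] 0.0357
top purple jar [405. 184.] 591 zmax0.080 [ 0.6317 -0.2657] 0.0354
top purple lid [403. 240.] 372 zmax0.043 [ 0.4666 -0.2679] 0.0357
top red jar [230. 175.] 640 zmax0.089 [0.6455 0.2601] 0.0344
top red lid [288. 229.] 448 zmax0.043 [0.4895 0.0792] 0.0369
top g1 [0.775 0.116 0.02 ]
top g2 [ 0.746 -0.006  0.02 ]
top pink [0.362 0.088 0.02 ]
top vase [ 0.514 -0.408  0.11 ]
top cup [0.533 0.45  0.08 ]
scene yellow jar [422. 162.] 810 zmax0.064 [0.4795 0.2835] 0.0378
scene yellow lid [373. 234.] 514 zmax0.043 [0.6507 0.0958] 0.0382
scene green lid [291. 190.] 229 zmax0.044 [ 0.4701 -0.0761] 0.0353
scene green jar [292. 240.] 733 zmax0.071 [ 0.6363 -0.1063] 0.0348
scene purple lid [218. 203.] 187 zmax0.045 [ 0.4694 -0.27  ] 0.0349
scene purple jar [223. 252.] 887 zmax0.079 [ 0.6351 -0.2687] 0.0337
scene red lid [349. 185.] 368 zmax0.044 [0.4919 0.0777] 0.036
scene red jar [438. 211.] 967 zmax0.087 [0.6485 0.2585] 0.0349
scene g1 [ 0.756 -0.01   0.02 ]
scene g2 [0.784 0.117 0.02 ]
scene pink [0.369 0.087 0.02 ]
scene vase [ 0.535 -0.418  0.11 ]
scene cup [0.549 0.447 0.08 ]
```

Request:
move_arm(steps=[[[-0.0087, 0.01, 0.0314, 0, 0.1, 0], [-0.0173, 0.02, 0.0628, 0, 0.2, 0], [-0.026, 0.03, 0.0943, 0, 0.3, 0], [-0.0346, 0.04, 0.1257, 0, 0.4, 0], [-0.0433, 0.05, 0.1571, 0, 0.428, 0], [-0.0519, 0.06, 0.1885, 0, 0.428, 0], [-0.0606, 0.07, 0.22, 0, 0.428, 0], [-0.0692, 0.08, 0.2514, 0, 0.428, 0], [-0.0779, 0.09, 0.2828, 0, 0.428, 0], [-0.0865, 0.1, 0.3142, 0, 0.428, 0], [-0.0865, 0.1, 0.3142, 0, 0.428, 0], [-0.0865, 0.1, 0.3142, 0, 0.428, 0]]], hand=0)

```text
t: 1.1
eef_pos: [0.4683, -0.2668, 0.2024]
tool_rot: [[0.003, -0.002, 1.0], [-1.0, 0.003, 0.003], [-0.003, -1.0, -0.002]]
wrist_force: [0.1, -0.5, -0.2]
opening: 0.0852
```

```bash
cat >> h.py <<'E'
def wray(uv,s):
    c=calibration("wrist");K=c["mtx"];uv=np.asarray(uv,float)
    a=(uv-[K[0,2],K[1,2]])/K[0,0]; th=np.linalg.norm(a,axis=-1,keepdims=True)
    dr=np.concatenate([a*np.sinc(th/np.pi)**1,np.cos(th)],-1); dr[...,1:]*=-1
    R,t=np.array(s["tool_rot"]),np.array(s["eef_pos"])
    return t+R@c["mount"][:3,3], dr@c["mount"][:3,:3].T@R.T
def wplane(uv,s,z):
    o,r=wray(uv,s); return o+r*((z-o[2])/r[...,2])[...,None]
def wlook(name):
    s=sense(); p,d=capture("wrist"); cv2.imwrite(f"pics/{name}.png",p); np.savez(f"{name}.npz",p=p,d=d)
    for col in HUE:
        m=cv2.morphologyEx(cmask(p,col),cv2.MORPH_CLOSE,np.ones((5,5)))
        k,L,S,C=cv2.connectedComponentsWithStats(m)
        for i in range(1,k):
            if S[i,4]<400: continue
            uv=np.argwhere(L==i)[:,::-1]
            out=[]
            for z in (.014,RIM[col]):
                e=cv2.minEnclosingCircle(wplane(uv,s,z)[:,:2].astype(np.float32)); out+=[np.round(e[0],4),round(e[1],4)]
            print(col,C[i].round(),S[i,4],"lid@",*out[:2],"jar@",*out[2:])
    print("t",s["t"],"tcp",np.round(s["eef_pos"],4),"F",np.round(s["wrist_force"],1),"open",round(s["opening"],4));print(np.round(s["tool_rot"],4).tolist())
E
python3 -c "
from h import *
wlook('w1')"
```

```text
yellow [20. 54.] 522 lid@ [0.6467 0.0949] 0.0398 jar@ [0.6284 0.0276] 0.0324
yellow [580. 381.] 480 lid@ [ 0.0746 -0.8137] 0.0809 jar@ [ 0.163  -0.7115] 0.0658
green [129.  23.] 2469 lid@ [ 0.6514 -0.0797] 0.0621 jar@ [ 0.629  -0.1202] 0.0486
green [132. 195.] 2293 lid@ [ 0.4691 -0.0779] 0.0365 jar@ [ 0.4863 -0.1188] 0.0286
purple [323.  20.] 4350 lid@ [ 0.6377 -0.2684] 0.0465 jar@ [ 0.616  -0.2678] 0.0349
purple [323. 194.] 3946 lid@ [ 0.4683 -0.2688] 0.0363 jar@ [ 0.4882 -0.2679] 0.0273
red [ 37. 179.] 1669 lid@ [0.4897 0.0829] 0.047 jar@ [ 0.5061 -0.0147] 0.0339
t 1.1 tcp [ 0.4683 -0.2668  0.2024] F [ 0.1 -0.5 -0.2] open 0.0852
[[0.0031, -0.0022, 1.0], [-1.0, 0.0026, 0.0031], [-0.0026, -1.0, -0.0022]]
```

Request:
move_arm(steps=[[[0.002, 0.02, 0, 0, 0, 0], [0.002, 0.045, 0, 0, 0, 0], [0.002, 0.07, 0, 0, 0, 0], [0.002, 0.092, 0, 0, 0, 0], [0.002, 0.104, 0, 0, 0, 0], [0.002, 0.109, 0, 0, 0, 0], [0.002, 0.109, 0, 0, 0, 0]]])

```text
t: 1.73
eef_pos: [0.4665, -0.2703, 0.0933]
tool_rot: [[-0.0, -0.003, 1.0], [-1.0, 0.003, -0.0], [-0.003, -1.0, -0.003]]
wrist_force: [0.4, -0.4, 0.3]
opening: 0.0853
```

Request:
move_arm(steps=[[[0, 0, 0, 0, 0, 0], [0, 0, 0, 0, 0, 0], [0, 0, 0, 0, 0, 0], [0, 0, 0, 0, 0, 0], [0, 0, 0, 0, 0, 0], [0, 0, 0, 0, 0, 0], [0, 0, 0, 0, 0, 0], [0, 0, 0, 0, 0, 0], [0, 0, 0, 0, 0, 0], [0, 0, 0, 0, 0, 0], [0, 0, 0, 0, 0, 0], [0, 0, 0, 0, 0, 0]]], hand=1)

```text
t: 2.73
eef_pos: [0.4668, -0.2705, 0.0942]
tool_rot: [[-0.0, -0.002, 1.0], [-1.0, 0.002, -0.0], [-0.002, -1.0, -0.002]]
wrist_force: [-0.9, 0.9, 5.8]
opening: 0.0198
```

Request:
move_arm(steps=[[[0, -0.01, 0, 0, 0, 0], [0, -0.03, 0, 0, 0, 0], [0, -0.06, 0, 0, 0, 0], [0, -0.09, 0.01, 0, 0, 0], [0, -0.11, 0.035, 0, 0, 0], [0, -0.12, 0.065, 0, 0, 0], [-0.001, -0.12, 0.095, 0, 0, 0], [-0.002, -0.12, 0.125, 0, 0, 0], [-0.0035, -0.12, 0.148, 0, 0, 0], [-0.0035, -0.12, 0.161, 0, 0, 0], [-0.0035, -0.12, 0.165, 0, 0, 0], [-0.0035, -0.12, 0.165, 0, 0, 0]]])

```text
t: 3.73
eef_pos: [0.6324, -0.2668, 0.2135]
tool_rot: [[0.001, -0.003, 1.0], [-1.0, 0.002, 0.001], [-0.002, -1.0, -0.003]]
wrist_force: [-0.3, 0.4, -1.6]
opening: 0.0205
```

```bash
python3 -c "
from h import *
wlook('w2')"
```

```text
yellow [ 36. 183.] 422 lid@ [0.6496 0.0929] 0.0379 jar@ [0.6608 0.0287] 0.0312
yellow [  8. 285.] 736 lid@ [0.454  0.3057] 0.0871 jar@ [0.5002 0.2035] 0.0715
green [145. 198.] 6245 lid@ [ 0.6232 -0.0833] 0.0623 jar@ [ 0.6419 -0.1214] 0.0493
green [161. 312.] 779 lid@ [ 0.4695 -0.0753] 0.0397 jar@ [ 0.5202 -0.1151] 0.0314
purple [320. 221.] 11375 lid@ [ 0.5894 -0.2658] 0.0829 jar@ [ 0.6188 -0.2659] 0.0632
red [608. 263.] 424 lid@ [ 0.5179 -0.6992] 0.0928 jar@ [ 0.5701 -0.5831] 0.0679
red [ 74. 290.] 1201 lid@ [0.4888 0.0844] 0.0493 jar@ [ 0.5488 -0.0096] 0.0361
t 3.7333 tcp [ 0.6324 -0.2668  0.2135] F [-0.3  0.4 -1.6] open 0.0205
[[0.001, -0.0027, 1.0], [-1.0, 0.0022, 0.001], [-0.0022, -1.0, -0.0027]]
```

View pics/w2.png

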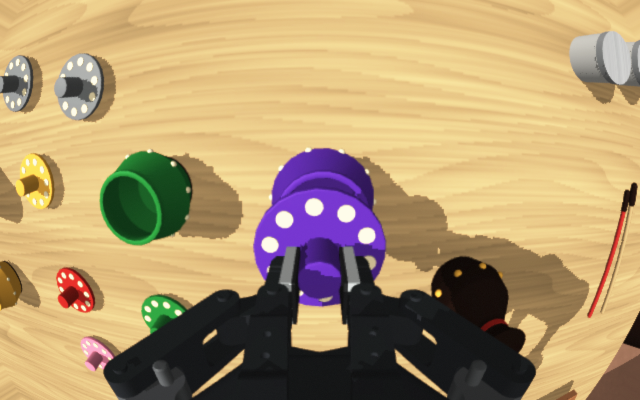

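Request:
move_arm(steps=[[[0, 0.006, 0, 0, 0, 0], [0, 0.016, 0, 0, 0, 0], [0, 0.026, 0, 0, 0, 0], [0, 0.034, 0, 0, 0, 0], [0, 0.04, 0, 0, 0, 0], [0, 0.043, 0, 0, 0, 0], [0, 0.045, 0, 0, 0, 0], [0, 0.0465, 0, 0, 0, 0], [0, 0.0475, 0, 0, 0, 0], [0, 0.0475, 0, 0, 0, 0]]])

```text
t: 4.62
eef_pos: [0.6316, -0.2669, 0.1662]
tool_rot: [[0.0, -0.003, 1.0], [-1.0, 0.002, 0.0], [-0.002, -1.0, -0.003]]
wrist_force: [0.6, -0.6, -1.8]
opening: 0.0199
```

Request:
move_arm(steps=[[[0, 0.0005, 0, 0, 0, 0], [0, 0.001, 0, 0, 0, 0], [0, 0.0015, 0, 0, 0, 0], [0, 0.002, 0, 0, 0, 0], [0, 0.0025, 0, 0, 0, 0], [0, 0.0025, 0, 0, 0, 0]]])

```text
t: 5.12
eef_pos: [0.6316, -0.267, 0.1642]
tool_rot: [[0.001, -0.003, 1.0], [-1.0, 0.002, 0.001], [-0.002, -1.0, -0.003]]
wrist_force: [-1.1, 0.8, 2.2]
opening: 0.0195
```

Request:
move_arm(steps=[[[0, 0, 0, 0, 0, 0], [0, 0, 0, 0, 0, 0], [0, 0, 0, 0, 0, 0], [0, 0, 0, 0, 0, 0], [0, 0, 0, 0, 0, 0], [0, 0, 0, 0, 0, 0], [0, 0, 0, 0, 0, 0], [0, 0, 0, 0, 0, 0]]], hand=0.3)

```text
t: 5.78
eef_pos: [0.6316, -0.2669, 0.1641]
tool_rot: [[0.001, -0.003, 1.0], [-1.0, 0.002, 0.001], [-0.002, -1.0, -0.003]]
wrist_force: [-0.6, 0.7, -0.3]
opening: 0.0597
```

Request:
move_arm(steps=[[[0, -0.01, 0, 0, 0, 0], [0, -0.03, 0, 0, 0, 0], [0, -0.055, 0, 0, 0, 0], [0, -0.08, -0.01, 0, 0, 0], [-0.02, -0.08, -0.04, 0, 0, 0], [-0.05, -0.08, -0.07, 0, 0, 0], [-0.08, -0.08, -0.1, 0, 0, 0], [-0.11, -0.07, -0.125, 0, 0, 0], [-0.14, -0.06, -0.145, 0, 0, 0], [-0.17, -0.05, -0.158, 0, 0, 0], [-0.189, -0.04, -0.163, 0, 0, 0], [-0.189, -0.04, -0.163, 0, 0, 0]]])

```text
t: 6.78
eef_pos: [0.4664, -0.0748, 0.2044]
tool_rot: [[0.003, -0.006, 1.0], [-1.0, 0.004, 0.003], [-0.004, -1.0, -0.006]]
wrist_force: [-0.1, 1.4, -0.5]
opening: 0.0599
```

```bash
python3 -c "
from h import *
wlook('w3')"
```

```text
yellow [146.  12.] 793 lid@ [0.642  0.0887] 0.0304 jar@ [0.6243 0.0586] 0.0248
yellow [ 25. 192.] 2967 lid@ [0.4648 0.3177] 0.083 jar@ [0.48   0.2451] 0.0677
yellow [625. 374.] 686 lid@ [-0.0942 -1.003 ] 0.3082 jar@ [ 0.0245 -0.8309] 0.2512
green [352.  13.] 2557 lid@ [ 0.6344 -0.1069] 0.0452 jar@ [ 0.6158 -0.0998] 0.0354
green [322. 191.] 3776 lid@ [ 0.4684 -0.0756] 0.0361 jar@ [ 0.4854 -0.0752] 0.0283
purple [545.  31.] 5993 lid@ [ 0.6551 -0.3123] 0.0891 jar@ [ 0.6283 -0.2535] 0.0671
red [23. 44.] 3484 lid@ [0.6823 0.287 ] 0.0883 jar@ [0.6446 0.1867] 0.0638
red [160. 169.] 3321 lid@ [0.4906 0.0773] 0.0372 jar@ [0.5062 0.0353] 0.0269
t 6.7833 tcp [ 0.4664 -0.0748  0.2044] F [-0.1  1.4 -0.5] open 0.0599
[[0.0031, -0.0057, 1.0], [-1.0, 0.0037, 0.0031], [-0.0037, -1.0, -0.0056]]
```

View pics/w3.png

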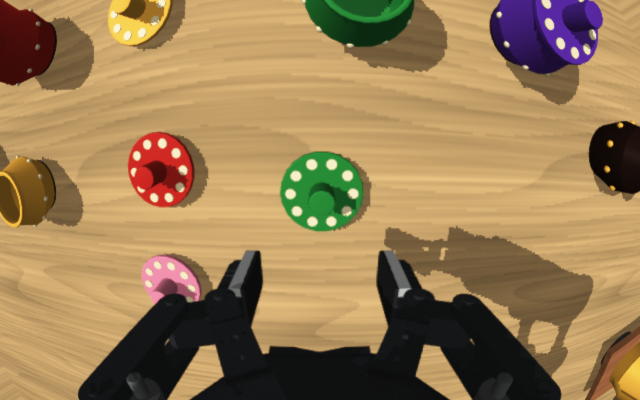

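Request:
move_arm(steps=[[[0.001, 0.015, 0.0015, 0.0057, 0, -0.0037], [0.001, 0.04, 0.0025, 0.0057, 0, -0.0037], [0.001, 0.068, 0.0025, 0.0057, 0, -0.0037], [0.001, 0.092, 0.0025, 0.0057, 0, -0.0037], [0.001, 0.104, 0.0025, 0.0057, 0, -0.0037], [0.001, 0.11, 0.0025, 0.0057, 0, -0.0037], [0.001, 0.11, 0.0025, 0.0057, 0, -0.0037]]])

```text
t: 7.42
eef_pos: [0.4706, -0.0782, 0.0947]
tool_rot: [[0.002, 0.002, 1.0], [-1.0, -0.001, 0.002], [0.001, -1.0, 0.002]]
wrist_force: [0.1, 0.4, 0.2]
opening: 0.0596
```

Request:
move_arm(steps=[[[0, 0, 0, 0, 0, 0], [0, 0, 0, 0, 0, 0], [0, 0, 0, 0, 0, 0], [0, 0, 0, 0, 0, 0], [0, 0, 0, 0, 0, 0], [0, 0, 0, 0, 0, 0], [0, 0, 0, 0, 0, 0], [0, 0, 0, 0, 0, 0], [0, 0, 0, 0, 0, 0], [0, 0, 0, 0, 0, 0]]], hand=1)

```text
t: 8.25
eef_pos: [0.4713, -0.0786, 0.096]
tool_rot: [[0.002, 0.004, 1.0], [-1.0, -0.002, 0.002], [0.002, -1.0, 0.004]]
wrist_force: [-1.1, -1.3, 5.6]
opening: 0.0198
```

Request:
move_arm(steps=[[[0, -0.01, 0, 0, 0, 0], [0, -0.03, 0, 0, 0, 0], [0, -0.06, 0, -0.002, 0, 0.001], [0.002, -0.09, 0.01, -0.003, 0, 0.001], [0.006, -0.105, 0.035, -0.003, 0, 0.001], [0.01, -0.11, 0.065, -0.003, 0, 0.001], [0.015, -0.11, 0.095, -0.003, 0, 0.001], [0.02, -0.11, 0.125, -0.003, 0, 0.001], [0.024, -0.11, 0.148, -0.003, 0, 0.001], [0.0265, -0.11, 0.161, -0.003, 0, 0.001], [0.0265, -0.11, 0.167, -0.003, 0, 0.001], [0.0265, -0.11, 0.167, -0.003, 0, 0.001]]])

```text
t: 9.25
eef_pos: [0.6384, -0.1043, 0.2066]
tool_rot: [[0.003, 0.001, 1.0], [-1.0, -0.001, 0.003], [0.001, -1.0, 0.001]]
wrist_force: [-1.6, 0.2, -1.3]
opening: 0.0198
```

```bash
python3 -c "
from h import *
wlook('w4')
p,d=capture('top');cv2.imwrite('pics/t4.png',cv2.resize(p[120:280,200:480],None,fx=2.8,fy=2.8))"
```

```text
yellow [129. 188.] 708 lid@ [0.6517 0.0886] 0.0321 jar@ [0.6639 0.0535] 0.0262
yellow [ 50. 308.] 2052 lid@ [0.4531 0.3176] 0.0925 jar@ [0.5017 0.2405] 0.0756
green [319. 224.] 10468 lid@ [ 0.5939 -0.1035] 0.0807 jar@ [ 0.6205 -0.1034] 0.0635
purple [502. 214.] 7002 lid@ [ 0.612  -0.3041] 0.0803 jar@ [ 0.6391 -0.2557] 0.0607
red [ 22. 196.] 3094 lid@ [0.6198 0.3014] 0.0953 jar@ [0.6468 0.1902] 0.0691
red [160. 308.] 1306 lid@ [0.4897 0.0808] 0.0429 jar@ [0.5525 0.0303] 0.0312
t 9.25 tcp [ 0.6384 -0.1043  0.2066] F [-1.6  0.2 -1.3] open 0.0198
[[0.0027, 0.0015, 1.0], [-1.0, -0.0014, 0.0027], [0.0014, -1.0, 0.0015]]
```

View pics/w4.png

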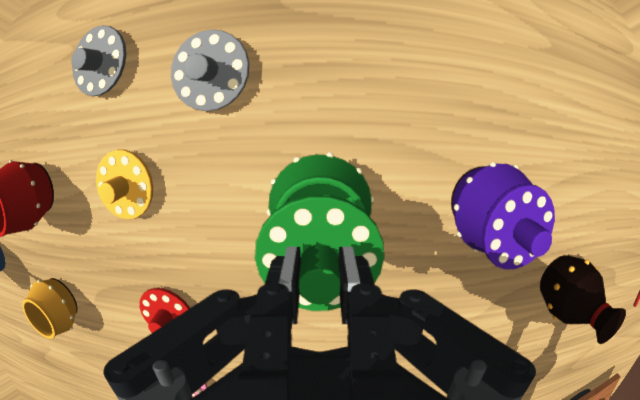

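Request:
move_arm(steps=[[[0, 0.006, 0, 0, 0, 0], [0, 0.016, 0, 0, 0, 0], [0, 0.026, 0, 0, 0, 0], [0, 0.034, 0, 0, 0, 0], [0, 0.04, 0, 0, 0, 0], [0, 0.043, 0, 0, 0, 0], [0, 0.0445, 0, 0, 0, 0], [0, 0.0455, 0, 0, 0, 0], [0, 0.046, 0, 0, 0, 0], [0, 0.046, 0, 0, 0, 0]]])

```text
t: 10.18
eef_pos: [0.6373, -0.1042, 0.161]
tool_rot: [[0.003, 0.001, 1.0], [-1.0, -0.001, 0.003], [0.001, -1.0, 0.001]]
wrist_force: [0.2, 0.3, -1.1]
opening: 0.0198
```

Request:
move_arm(steps=[[[0, 0.0005, 0, 0, 0, 0], [0, 0.001, 0, 0, 0, 0], [0, 0.0015, 0, 0, 0, 0], [0, 0.002, 0, 0, 0, 0], [0, 0.0025, 0, 0, 0, 0], [0, 0.0025, 0, 0, 0, 0]]])

```text
t: 10.68
eef_pos: [0.6372, -0.1041, 0.1584]
tool_rot: [[0.003, 0.001, 1.0], [-1.0, -0.001, 0.003], [0.001, -1.0, 0.001]]
wrist_force: [-0.2, 0.0, -1.3]
opening: 0.0201
```

No contact yet; lower a bit more.

Request:
move_arm(steps=[[[0, 0.0005, 0, 0, 0, 0], [0, 0.001, 0, 0, 0, 0], [0, 0.0013, 0, 0, 0, 0], [0, 0.0015, 0, 0, 0, 0], [0, 0.0015, 0, 0, 0, 0]]])

```text
t: 11.1
eef_pos: [0.6373, -0.1042, 0.158]
tool_rot: [[0.003, 0.001, 1.0], [-1.0, -0.002, 0.003], [0.002, -1.0, 0.001]]
wrist_force: [-2.2, 0.9, 6.4]
opening: 0.0193
```

Request:
move_arm(steps=[[[0, 0, 0, 0, 0, 0], [0, 0, 0, 0, 0, 0], [0, 0, 0, 0, 0, 0], [0, 0, 0, 0, 0, 0], [0, 0, 0, 0, 0, 0], [0, 0, 0, 0, 0, 0], [0, 0, 0, 0, 0, 0], [0, 0, 0, 0, 0, 0]]], hand=0.3)

```text
t: 11.77
eef_pos: [0.6373, -0.1042, 0.1579]
tool_rot: [[0.003, 0.001, 1.0], [-1.0, -0.002, 0.003], [0.002, -1.0, 0.001]]
wrist_force: [0.0, -0.5, -0.4]
opening: 0.0599
```

Request:
move_arm(steps=[[[0, -0.01, 0, 0, 0, 0], [0, -0.03, 0, 0, 0, 0], [0, -0.055, 0, 0, 0, 0], [0, -0.08, -0.01, 0, 0, 0], [-0.02, -0.085, -0.04, 0, 0, 0], [-0.05, -0.085, -0.07, 0, 0, 0], [-0.08, -0.08, -0.1, 0, 0, 0], [-0.11, -0.07, -0.12, 0, 0, 0], [-0.14, -0.06, -0.135, 0, 0, 0], [-0.165, -0.05, -0.142, 0, 0, 0], [-0.1815, -0.047, -0.146, 0, 0, 0], [-0.1815, -0.047, -0.146, 0, 0, 0]]])

```text
t: 12.77
eef_pos: [0.4893, 0.0797, 0.2045]
tool_rot: [[0.006, 0.0, 1.0], [-1.0, -0.001, 0.006], [0.001, -1.0, 0.0]]
wrist_force: [-0.4, 0.3, 0.1]
opening: 0.0598
```

```bash
python3 -c "
from h import *
wlook('w5')"
```

```text
yellow [113. 214.] 4886 lid@ [0.4682 0.3041] 0.0632 jar@ [0.4869 0.2629] 0.0515
green [533.  46.] 6229 lid@ [ 0.6498 -0.1389] 0.0764 jar@ [ 0.6325 -0.0915] 0.0599
purple [619.  84.] 2707 lid@ [ 0.642  -0.2869] 0.0662 jar@ [ 0.624  -0.1963] 0.0499
red [107.  35.] 7147 lid@ [0.6631 0.296 ] 0.0789 jar@ [0.6371 0.2364] 0.0571
red [320. 193.] 4248 lid@ [0.4905 0.0794] 0.0369 jar@ [0.5123 0.0798] 0.0267
t 12.7667 tcp [0.4893 0.0797 0.2045] F [-0.4  0.3  0.1] open 0.0598
[[0.0057, 0.0001, 1.0], [-1.0, -0.0008, 0.0057], [0.0008, -1.0, 0.0001]]
```

Request:
move_arm(steps=[[[0, 0.015, 0.001, 0, 0, 0], [0, 0.04, 0.001, 0, 0, 0], [0, 0.068, 0.001, 0, 0, 0], [0, 0.092, 0.001, 0, 0, 0], [0, 0.104, 0.001, 0, 0, 0], [0, 0.11, 0.001, 0, 0, 0], [0, 0.11, 0.001, 0, 0, 0]]])

```text
t: 13.4
eef_pos: [0.4918, 0.0772, 0.0944]
tool_rot: [[0.005, 0.0, 1.0], [-1.0, -0.002, 0.005], [0.002, -1.0, 0.0]]
wrist_force: [-0.4, 0.5, -0.2]
opening: 0.0598
```

Request:
move_arm(steps=[[[0, 0, 0, 0, 0, 0], [0, 0, 0, 0, 0, 0], [0, 0, 0, 0, 0, 0], [0, 0, 0, 0, 0, 0], [0, 0, 0, 0, 0, 0], [0, 0, 0, 0, 0, 0], [0, 0, 0, 0, 0, 0], [0, 0, 0, 0, 0, 0], [0, 0, 0, 0, 0, 0], [0, 0, 0, 0, 0, 0]]], hand=1)

```text
t: 14.23
eef_pos: [0.4925, 0.0771, 0.0957]
tool_rot: [[0.005, 0.003, 1.0], [-1.0, -0.002, 0.005], [0.002, -1.0, 0.003]]
wrist_force: [-0.5, -1.3, 5.0]
opening: 0.0196
```

Request:
move_arm(steps=[[[0, -0.01, 0, 0, 0, 0], [0, -0.035, 0, 0, 0, 0], [0, -0.07, 0, 0, 0, 0], [-0.012, -0.1, 0.01, -0.002, 0, 0.001], [-0.035, -0.12, 0.03, -0.002, 0, 0.001], [-0.06, -0.128, 0.052, -0.002, 0, 0.001], [-0.085, -0.128, 0.074, -0.002, 0, 0.001], [-0.11, -0.128, 0.096, -0.002, 0, 0.001], [-0.135, -0.128, 0.117, -0.002, 0, 0.001], [-0.158, -0.128, 0.137, -0.002, 0, 0.001], [-0.174, -0.128, 0.151, -0.002, 0, 0.001], [-0.1814, -0.128, 0.1574, -0.002, 0, 0.001]]])

```text
t: 15.23
eef_pos: [0.6495, 0.262, 0.2245]
tool_rot: [[0.007, 0.002, 1.0], [-1.0, -0.0, 0.007], [0.0, -1.0, 0.002]]
wrist_force: [-0.7, 0.5, -0.1]
opening: 0.0199
```

Request:
move_arm(steps=[[[0, 0, 0, 0, 0, 0], [0, 0, 0, 0, 0, 0]]])

```text
t: 15.4
eef_pos: [0.6492, 0.2625, 0.2249]
tool_rot: [[0.008, 0.002, 1.0], [-1.0, -0.0, 0.008], [0.0, -1.0, 0.002]]
wrist_force: [0.1, -1.1, -0.9]
opening: 0.0198
```

```bash
python3 -c "
from h import *
wlook('w6')"
```

```text
yellow [313. 331.] 1254 lid@ [0.4777 0.2674] 0.0382 jar@ [0.5207 0.2668] 0.0317
green [608. 212.] 3155 lid@ [ 0.6117 -0.1661] 0.1112 jar@ [ 0.6351 -0.0802] 0.089
red [320. 223.] 11301 lid@ [0.5979 0.2617] 0.0879 jar@ [0.6316 0.2623] 0.0653
t 15.4 tcp [0.6492 0.2625 0.2249] F [ 0.1 -1.1 -0.9] open 0.0198
[[0.0077, 0.0022, 1.0], [-1.0, -0.0, 0.0077], [0.0, -1.0, 0.0022]]
```

View pics/w6.png

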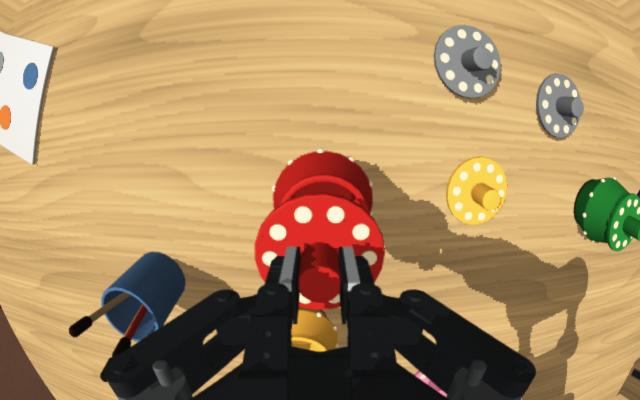

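Request:
move_arm(steps=[[[0.001, 0.006, 0, 0, 0, 0], [0.002, 0.016, 0, 0, 0, 0], [0.0025, 0.027, 0, 0, 0, 0], [0.0025, 0.036, 0, 0, 0, 0], [0.0025, 0.042, 0, 0, 0, 0], [0.0025, 0.0455, 0, 0, 0, 0], [0.0025, 0.0475, 0, 0, 0, 0], [0.0025, 0.0485, 0, 0, 0, 0], [0.0025, 0.049, 0, 0, 0, 0], [0.0025, 0.049, 0, 0, 0, 0]]])

```text
t: 16.28
eef_pos: [0.6492, 0.2595, 0.1762]
tool_rot: [[0.007, 0.003, 1.0], [-1.0, -0.0, 0.007], [0.0, -1.0, 0.003]]
wrist_force: [-1.3, -0.0, -0.5]
opening: 0.0193
```

Request:
move_arm(steps=[[[0, 0.0005, 0, 0, 0, 0], [0, 0.001, 0, 0, 0, 0], [0, 0.0015, 0, 0, 0, 0], [0, 0.002, 0, 0, 0, 0], [0, 0.0025, 0, 0, 0, 0], [0, 0.0025, 0, 0, 0, 0]]])

```text
t: 16.78
eef_pos: [0.6493, 0.2594, 0.1738]
tool_rot: [[0.007, 0.003, 1.0], [-1.0, -0.0, 0.007], [0.0, -1.0, 0.003]]
wrist_force: [0.7, -0.0, 0.1]
opening: 0.02
```

Request:
move_arm(steps=[[[0, 0.0004, 0, 0, 0, 0], [0, 0.0008, 0, 0, 0, 0], [0, 0.001, 0, 0, 0, 0], [0, 0.001, 0, 0, 0, 0]]])

```text
t: 17.12
eef_pos: [0.6494, 0.2595, 0.1737]
tool_rot: [[0.007, 0.003, 1.0], [-1.0, 0.0, 0.007], [0.0, -1.0, 0.003]]
wrist_force: [-3.0, -1.4, 4.1]
opening: 0.0201
```

Request:
move_arm(steps=[[[0, 0, 0, 0, 0, 0], [0, 0, 0, 0, 0, 0], [0, 0, 0, 0, 0, 0], [0, 0, 0, 0, 0, 0], [0, 0, 0, 0, 0, 0], [0, 0, 0, 0, 0, 0], [0, 0, 0, 0, 0, 0], [0, 0, 0, 0, 0, 0]]], hand=0.3)

```text
t: 17.78
eef_pos: [0.6494, 0.2595, 0.1737]
tool_rot: [[0.007, 0.003, 1.0], [-1.0, 0.0, 0.007], [0.0, -1.0, 0.003]]
wrist_force: [0.2, -0.1, 0.5]
opening: 0.0596
```

Request:
move_arm(steps=[[[0, -0.01, 0, 0, 0, 0], [0, -0.03, 0, 0, 0, 0], [0, -0.055, 0, 0, 0, 0], [0.005, -0.075, 0, 0, 0, 0], [0.03, -0.08, 0, -0.001, 0, 0], [0.06, -0.08, 0, -0.002, 0, 0], [0.09, -0.075, 0, -0.002, 0, 0], [0.12, -0.06, 0, -0.002, 0, 0], [0.145, -0.045, 0, -0.002, 0, 0], [0.158, -0.035, 0, -0.002, 0, 0], [0.163, -0.031, 0, -0.002, 0, 0], [0.163, -0.031, 0, -0.002, 0, 0]]])

```text
t: 18.78
eef_pos: [0.6503, 0.0958, 0.204]
tool_rot: [[0.006, -0.0, 1.0], [-1.0, 0.0, 0.006], [-0.0, -1.0, -0.0]]
wrist_force: [-0.1, 0.9, 0.0]
opening: 0.0598
```

```bash
python3 -c "
from h import *
wlook('w7')"
```

```text
yellow [331. 200.] 514 lid@ [0.6446 0.0871] 0.0214 jar@ [0.6604 0.0889] 0.0175
green [528. 222.] 5682 lid@ [ 0.6143 -0.1439] 0.0849 jar@ [ 0.6394 -0.0919] 0.0666
purple [615. 220.] 3333 lid@ [ 0.5998 -0.3248] 0.112 jar@ [ 0.632  -0.2206] 0.0844
red [130. 213.] 8231 lid@ [0.6231 0.305 ] 0.0896 jar@ [0.6528 0.2473] 0.0647
t 18.7833 tcp [0.6503 0.0958 0.204 ] F [-0.1  0.9  0. ] open 0.0598
[[0.0057, -0.0001, 1.0], [-1.0, 0.0002, 0.0057], [-0.0002, -1.0, -0.0001]]
```

View pics/w7.png

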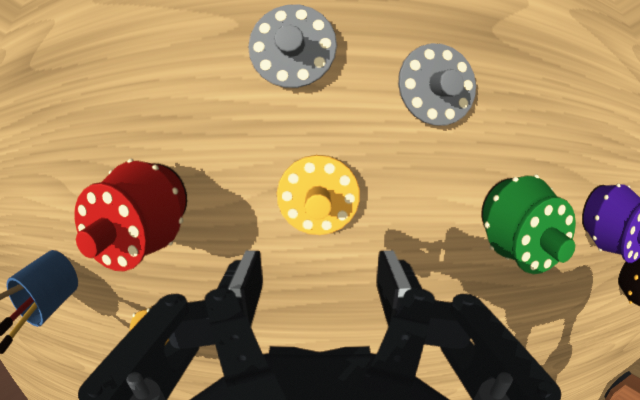

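Request:
move_arm(steps=[[[-0.001, 0.015, 0, 0, 0, 0], [-0.001, 0.04, 0, 0, 0, 0], [-0.001, 0.068, 0, 0, 0, 0], [-0.001, 0.092, 0, 0, 0, 0], [-0.001, 0.104, 0, 0, 0, 0], [-0.001, 0.11, 0, 0, 0, 0], [-0.001, 0.11, 0, 0, 0, 0]]])

```text
t: 19.42
eef_pos: [0.6507, 0.0991, 0.0944]
tool_rot: [[0.008, 0.001, 1.0], [-1.0, 0.001, 0.008], [-0.001, -1.0, 0.001]]
wrist_force: [0.4, 0.2, 0.4]
opening: 0.0602
```

Request:
move_arm(steps=[[[0, 0, 0, 0, 0, 0], [0, 0, 0, 0, 0, 0], [0, 0, 0, 0, 0, 0], [0, 0, 0, 0, 0, 0], [0, 0, 0, 0, 0, 0], [0, 0, 0, 0, 0, 0], [0, 0, 0, 0, 0, 0], [0, 0, 0, 0, 0, 0], [0, 0, 0, 0, 0, 0], [0, 0, 0, 0, 0, 0]]], hand=1)

```text
t: 20.25
eef_pos: [0.6516, 0.0992, 0.0963]
tool_rot: [[0.008, 0.004, 1.0], [-1.0, 0.001, 0.008], [-0.001, -1.0, 0.004]]
wrist_force: [0.3, 0.7, 6.5]
opening: 0.0197
```

Request:
move_arm(steps=[[[0, -0.01, 0, 0, 0, 0], [0, -0.035, 0, 0, 0, 0], [0, -0.065, -0.01, 0, 0, 0], [-0.002, -0.09, -0.03, -0.002, 0, 0], [-0.015, -0.104, -0.058, -0.003, 0, 0], [-0.035, -0.104, -0.084, -0.003, 0, 0], [-0.06, -0.104, -0.108, -0.003, 0, 0], [-0.088, -0.104, -0.13, -0.003, 0, 0], [-0.118, -0.104, -0.148, -0.003, 0, 0], [-0.148, -0.104, -0.16, -0.003, 0, 0], [-0.172, -0.104, -0.168, -0.003, 0, 0], [-0.1859, -0.104, -0.1711, -0.003, 0, 0]]])

```text
t: 21.25
eef_pos: [0.477, 0.286, 0.2009]
tool_rot: [[0.01, 0.001, 1.0], [-1.0, 0.002, 0.01], [-0.002, -1.0, 0.001]]
wrist_force: [0.1, -1.3, -1.2]
opening: 0.0199
```

Request:
move_arm(steps=[[[0, 0, 0, 0, 0, 0], [0, 0, 0, 0, 0, 0]]])

```text
t: 21.42
eef_pos: [0.4766, 0.2867, 0.2017]
tool_rot: [[0.012, 0.002, 1.0], [-1.0, 0.002, 0.012], [-0.002, -1.0, 0.002]]
wrist_force: [-0.0, -0.7, -0.8]
opening: 0.0199
```

```bash
python3 -c "
from h import *
wlook('w8')"
```

```text
yellow [340. 182.] 2026 lid@ [0.4771 0.2762] 0.0389 jar@ [0.4919 0.2785] 0.0316
yellow [319. 271.] 2094 lid@ [0.3973 0.2817] 0.038 jar@ [0.427  0.2829] 0.0309
green [630.  77.] 973 lid@ [ 0.6389 -0.1026] 0.046 jar@ [ 0.621  -0.0175] 0.036
red [359.  19.] 3585 lid@ [0.6495 0.2559] 0.0482 jar@ [0.6234 0.265 ] 0.0347
t 21.4167 tcp [0.4766 0.2867 0.2017] F [-0.  -0.7 -0.8] open 0.0199
[[0.0119, 0.0021, 0.9999], [-0.9999, 0.0022, 0.0119], [-0.0022, -1.0, 0.0021]]
```

View pics/w8.png

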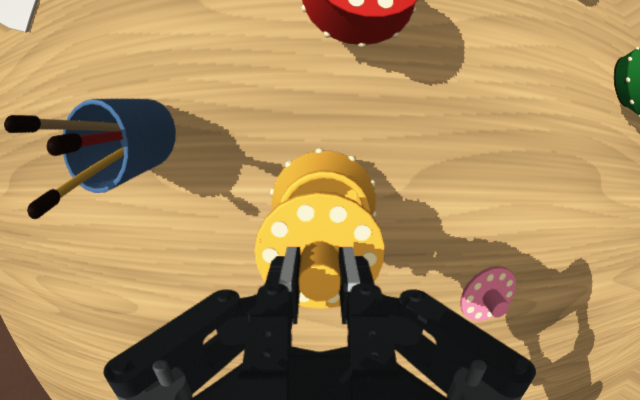

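Request:
move_arm(steps=[[[0.001, 0.006, 0.001, 0, 0, 0], [0.002, 0.016, 0.002, 0, 0, 0], [0.003, 0.027, 0.0025, 0, 0, 0], [0.003, 0.036, 0.0025, 0, 0, 0], [0.003, 0.042, 0.0025, 0, 0, 0], [0.003, 0.0455, 0.0025, 0, 0, 0], [0.003, 0.0475, 0.0025, 0, 0, 0], [0.003, 0.0485, 0.0025, 0, 0, 0], [0.003, 0.049, 0.0025, 0, 0, 0], [0.003, 0.049, 0.0025, 0, 0, 0]]])

```text
t: 22.3
eef_pos: [0.4798, 0.2831, 0.1528]
tool_rot: [[0.011, 0.003, 1.0], [-1.0, 0.002, 0.011], [-0.002, -1.0, 0.003]]
wrist_force: [-0.3, -0.4, -2.2]
opening: 0.0196
```

Request:
move_arm(steps=[[[0, 0.0005, 0, 0, 0, 0], [0, 0.001, 0, 0, 0, 0], [0, 0.0015, 0, 0, 0, 0], [0, 0.002, 0, 0, 0, 0], [0, 0.0025, 0, 0, 0, 0], [0, 0.0025, 0, 0, 0, 0]]])

```text
t: 22.8
eef_pos: [0.4798, 0.2832, 0.1504]
tool_rot: [[0.011, 0.003, 1.0], [-1.0, 0.002, 0.011], [-0.002, -1.0, 0.003]]
wrist_force: [-0.7, -0.0, -0.2]
opening: 0.0197
```

Request:
move_arm(steps=[[[0, 0.0004, 0, 0, 0, 0], [0, 0.0008, 0, 0, 0, 0], [0, 0.001, 0, 0, 0, 0], [0, 0.001, 0, 0, 0, 0]]])

```text
t: 23.13
eef_pos: [0.4799, 0.2832, 0.1502]
tool_rot: [[0.011, 0.003, 1.0], [-1.0, 0.002, 0.011], [-0.002, -1.0, 0.003]]
wrist_force: [-2.4, -0.4, 6.5]
opening: 0.0194
```

Seated contact; release, rise straight up, then back off for a final look.

Request:
move_arm(steps=[[[0, 0, 0, 0, 0, 0], [0, 0, 0, 0, 0, 0], [0, 0, 0, 0, 0, 0], [0, 0, 0, 0, 0, 0], [0, 0, 0, 0, 0, 0], [0, 0, 0, 0, 0, 0], [0, 0, 0, 0, 0, 0], [0, 0, 0, 0, 0, 0]]], hand=0.3)

```text
t: 23.8
eef_pos: [0.4798, 0.2832, 0.1501]
tool_rot: [[0.011, 0.003, 1.0], [-1.0, 0.002, 0.011], [-0.002, -1.0, 0.003]]
wrist_force: [-0.5, 0.4, 0.1]
opening: 0.0599
```

Request:
move_arm(steps=[[[0, -0.01, 0, 0, 0, 0], [0, -0.03, 0, 0, 0, 0], [0, -0.06, 0, 0, 0, 0], [0, -0.09, 0, 0, 0, 0], [0, -0.12, 0, 0, 0, 0], [0.03, -0.14, -0.01, 0, 0, 0], [0.06, -0.15, -0.03, 0, 0, 0], [0.09, -0.15, -0.05, 0, 0, 0], [0.12, -0.15, -0.07, 0, 0, 0], [0.15, -0.15, -0.08, 0, 0, 0], [0.17, -0.15, -0.08, 0, 0, 0], [0.17, -0.15, -0.08, 0, 0, 0]]])

```text
t: 24.8
eef_pos: [0.4006, 0.1094, 0.3006]
tool_rot: [[0.008, 0.005, 1.0], [-1.0, 0.001, 0.008], [-0.001, -1.0, 0.005]]
wrist_force: [0.8, 0.2, 1.7]
opening: 0.0598
```

```bash
python3 - <<'E'
from h import *
out=[]
tgt=dict(yellow=(.4775,.2837),green=(.6354,-.1047),purple=(.6335,-.267),red=(.647,.2593))
for n in ("top","scene"):
    p,d=capture(n);c=calibration(n);W=cloud(d,c)
    cr=p[130:290,130:480] if n=="top" else p[110:290,130:520]
    out.append(cv2.resize(cr,(700,290)))
    for col,(x,y) in tgt.items():
        near=(np.hypot(W[...,0]-x,W[...,1]-y)<.055)&(d>0); top=RIM[col]+.006
        f=near&(abs(W[...,2]-top)<.004); q=W[f]
        A=np.c_[q[:,:2]-q[:,:2].mean(0),np.ones(len(q))]; s=np.linalg.lstsq(A,q[:,2],rcond=None)[0]
        e=cv2.minEnclosingCircle(q[:,:2].astype(np.float32)); k=W[near&(W[...,2]>top+.02)]
        print(n,col,"flange",np.round(e[0],4),round(e[1],4),"z-exp mm",round((q[:,2].mean()-top)*1e3,1),"tilt deg",np.round(np.degrees(s[:2]),1),"knob",k[:,:2].mean(0).round(4),"top",np.percentile(k[:,2],90).round(4),"exp",top+.028)
cv2.imwrite("pics/fin.png",np.vstack(out)); s=sense();print(s["t"],s["eef_pos"],s["wrist_force"])
E
```

```text
top yellow flange [0.4776 0.2844] 0.037 z-exp mm -0.0 tilt deg [-0.3 -0. ] knob [0.4771 0.2837] top 0.0992 exp 0.096
top green flange [ 0.6333 -0.1028] 0.0372 z-exp mm -0.2 tilt deg [-0.3  0.2] knob [ 0.6322 -0.1027] top 0.1073 exp 0.10400000000000001
top purple flange [ 0.6318 -0.2652] 0.0369 z-exp mm -0.0 tilt deg [-0.5 -0. ] knob [ 0.6313 -0.265 ] top 0.1152 exp 0.112
top red flange [0.6464 0.2605] 0.0371 z-exp mm 0.0 tilt deg [ 0.1 -0.5] knob [0.6459 0.26  ] top 0.1235 exp 0.12
scene yellow flange [0.4782 0.2814] 0.0402 z-exp mm 0.2 tilt deg [0.1 0.1] knob [0.4797 0.2817] top 0.0981 exp 0.096
scene green flange [ 0.633  -0.1041] 0.038 z-exp mm -0.0 tilt deg [0.5 0.1] knob [ 0.6353 -0.1047] top 0.1058 exp 0.10400000000000001
scene purple flange [ 0.6335 -0.2671] 0.0378 z-exp mm -0.0 tilt deg [-0.3  0. ] knob [ 0.6347 -0.2666] top 0.1146 exp 0.112
scene red flange [0.6467 0.2588] 0.0377 z-exp mm 0.1 tilt deg [ 0.1 -0.1] knob [0.6486 0.2578] top 0.1221 exp 0.12
24.9 [0.40132798 0.11159304 0.30035772] [ 0.32454858 -0.26788944  0.25302043]
```

View pics/fin.png

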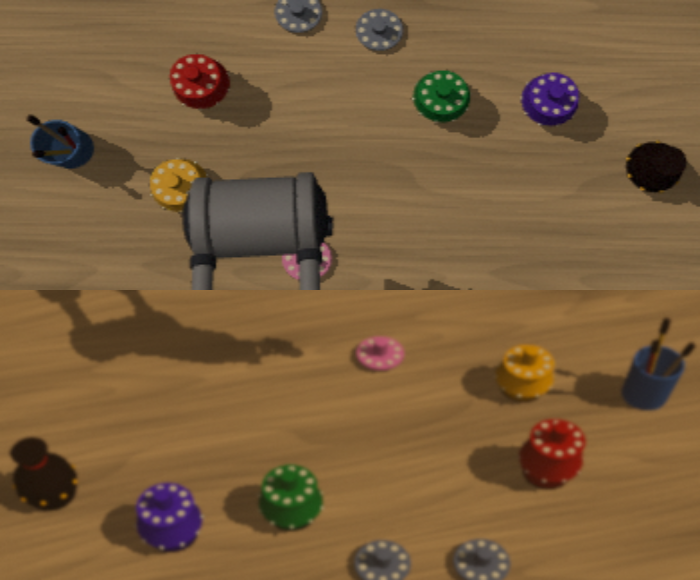

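All four lids are level, at the seated height and centred on their jars. The cup, vase and look-alike lids have not moved.

```bash
python3 -c "
from station import *
print(sign_off())"
```

```text
the job is handed in; nothing more can be done
None
```

All four lids are on the jars of their own colour, knob up. I placed them in the order purple, green, red, yellow. Each was lowered slowly until the wrist force showed light contact (about 4–9 N), then released. The job was handed in at about 25 s of the 104 s allowed.

- **Seating:** in the top and scene cameras, every flange top was within 0.2 mm of its seated height and the fitted tilt was at most about 0.5°.
- **Position:** lid centres were within about 3 mm of the jar positions I measured at the start. The mouths leave 7 mm around the plug.
- **Knob tops:** these read 2–3.5 mm higher than nominal. The unplaced lids read 1–3 mm high in the same cameras and the flange heights agree, so I took it as a camera offset.
- **Bystanders:** by eye in the last pictures, the brush cup, the vase and the grey and pink look-alikes stood where they started. I did not measure them again. The gripper was clear of everything.

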